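Dial the green filter into the window with the index pin

ROBOT

A 6-joint arm with a two-finger parallel gripper is mounted at the origin on the work surface. World frame = base frame: x ahead of the robot, y to its left, z up, the work surface at z = 0. Lengths are in m, angles in rad, forces in N, time in s.
With the tool pointing down it reaches from about 0.25 to 0.8 m from the base axis. Payload 8.5 kg.
Tool frame: the origin (TCP) lies where the fingers leave the gripper's body, on its centre line; the fingertips stand 73 mm ahead of it and the grasp point (between the pads) lies 54 mm ahead of it; z points along the fingers, y is the line along which they close (so a half turn about z gives the same grasp; the last joint's range is limited). The gripper opens to 85 mm and grips with 20 to 120 N. Pads are 22 mm wide; open, the fingers measure 114 mm over their backs; the gripper's body (76 mm by 85 mm) begins 54 mm behind the grasp point. The pads swing forward as they close: fully open they stand 13 mm farther back than shut.
Start: joints at [-1.272, 0.238, -0.013, 1.319, 0, 1.571], TCP at [0.155, -0.502, 0.304] pointing down, gripper open.
Joint ranges: [-2.66, 2.66], [-1.03, 1.9], [-1.14, 1.46], [-1.82, 2.27], [-1.45, 1.34], [-3.14, 3.14]. Speed limits (rad/s): [2.22, 2.22, 2.79, 3.14, 3.14, 3.14].

INTERFACE

Orientations are given as a unit quaternion [x, y, z, w].
In Python, from rig import readout, eyes, job, models gives the robot as it stands.
- The arm moves only by the tool servo_tool, never from a script. Its argument "steps" is a list of rows, each an object of numbers: "dx", "dy", "dz": the shift along the world's x, y, z in m; "ax", "ay", "az": the turn, a rotation vector about the world's x, y, z in rad. In form: [{"dx": .., "dy": .., "dz": .., "ax": .., "ay": .., "az": ..}, ...]. A call has 1 to 10 rows; each row is the pose to reach, as a shift and turn from the pose commanded when the call began; what a row does not reach only later rows make up. A row lasts 1/10 s, in which the tool goes at most 50 mm and 8.59 degrees, less where a joint would pass 70% of its speed; a pose out of reach is approached as far as the arm can. A call with a gripper value outside its range is refused whole. "gripper" is the opening, from -1 (shut) to 1 (fully open), so that 0 is half open, set as the call begins (left out, the last holds). The fingers move at their own pace and stop on an object; "newtons" is the grip in N (left out, the last holds). Time passes only in rows, so rows that repeat a pose let the fingers close. It gives the time, the measured TCP pose, the force, the opening and the grip force at its end, in the units of the state.
- readout.read_state(): the state, without advancing time (a new reading comes with each control period).
- eyes.grab_frame(name): name is "scene" or "side" or "wrist"; returns a dict with "pixels" (400x640x3 uint8, red, green, blue), "intrinsics" (3x3 intrinsics, pixels), "distortion" ([k1, k2, p1, p2, k3] as OpenCV has them; the pictures are not rectified), "rvec" (rotation vector, rad) and "tvec" (3), from world to camera coordinates, as OpenCV has them; the wrist camera has in their place "hand_eye" (4x4, takes a point from camera to tool coordinates, whose origin is the TCP and whose axes are the flange's). Camera axes: x right, y down, z forward; pixel columns grow to the right and rows downward; lengths in m; the calibration is good to about 2 mm. A picture is of the moment at which its call begins: read the wrist's pose just before it. There is no depth.
- job.finish_job(): hands the job in; it is judged then, once.
Trained networks look in a picture, given as the dict that the camera call returned (one of the last four; its "shot" number tells which), for a name from the list of things; names that differ only in an ending like _2 or _b are one class to them, and where a whole thing is asked for, a point or a joint stands for the part that bears it (a point fixed in the world has none). Each returns a list of dicts, best first, with "score" (0 to 1); they miss things now and then, are a little off and sometimes report something else, mostly with a low value. They report only what shows in the picture. A call takes as long as a camera call. They do not tell look-alikes from the thing itself.
- models.search_frame(picture, label): "position" ([x, y, z] in m, in world coordinates, good to about 4 mm: the middle of the surface that is visible of it).
The state is a dict: "time_s": time; "q": joint angles; "dq": joint speeds; "tau": joint torques, N m; "position": TCP position; "orientation": TCP orientation; "wrist_force": force on the tool from outside, world axes, zero at the start; "wrist_torque": the same for the moment, N m; "grip_width": finger opening in m; "gripper_force": force on a finger pad.
Only numpy, scipy, OpenCV 4.12 (cv2) and the standard library are available. Lean on these libraries where they do the work, as an engineer would, in place of code of your own. Each camera call takes 0.05 s, during which the arm holds its last target. There are 200 camera calls.

TASK

Take the index pin from its holder and seat it fully in the hole of the filter wheel that belongs to the green filter. With the pin, turn the wheel clockwise (seen from above) until the pin presses gently but definitely against the red stop, so that the window shows nothing but green; then let go and leave the pin standing in its hole. Do not push the wheel with the fingers, do not force the pin against the wheel or the stop, and leave the jar, slide box and objective where they are.

Things in the scene. Friction and masses are not known exactly. Their poses are not given: they have to be found in the camera images.
- housing: Fixed white round base of the filter-wheel module, 260 mm across, 30 mm tall. Origin: centre of its underside on the bench; the wheel's vertical axis passes through it.
- wheel: Black filter wheel 210 mm across; origin on its vertical axis, 32 mm above the bench; disc 8 mm thick. Turns with steady friction, about 3 N at the holes, and stays where left. Six filters 40 mm across every 60 degrees, green on its +x axis, then counter-clockwise yellow, red, violet, blue, white. Inward of each a block 24 x 24 mm, top 60 mm above the bench, with its hole. Hub 28 mm across.
- green_hole (a point): Centre of the mouth of the hole that belongs to the green filter: on the green filter's radius, 45 mm from the wheel's axis, 60 mm above the bench. The vertical hole is 11.5 mm wide, chamfered 2 mm, 20 mm deep; its floor is the disc's top, 40 mm above the bench.
- green_filter (a point): Centre of the green filter (40 mm across) on the top of the wheel, 82 mm from the wheel's axis.
- cover: Fixed grey bridge over the wheel's rim with window and red stop. Origin: wheel's axis at bench height; +x points to the window. Plate 60 to 122 mm from the axis, 84 mm wide, top 64 mm up. Stop: bar along x, 35 to 71 mm from the axis, 64 to 76 mm up; its +y face, met by the pin's shank coming clockwise, is at y = -5.6 mm, give or take 4 mm (adjustable: feel for it). Rigid, several N per mm.
- window (a point): Centre of the window, a 16 x 16 mm square opening in the cover, 82 mm from the wheel's axis, 64 mm above the bench.
- holder: Fixed blue block 70 x 50 x 24 mm in which the pin stands at the start, in a hole at its centre, 11.5 mm wide and 16 mm deep. Origin: centre of its underside.
- pin_grip (a point): Middle of the grip (head) of the loose steel index pin, 63 mm above its foot. Pin: 85 mm long, 70 g, upright; shank 10 mm across with a chamfered foot, from the foot to 40 mm up; above it a round grip 16 mm across, 42 to 85 mm up, with two orange bands.
- pin_foot (a point): Centre of the foot (lower end) of the pin; its z axis runs up along the pin. At the start it is 8 mm above the bench, in the holder.
- jar: Bystander: clear sample jar with a green cap, 56 mm across, 75 mm tall, origin at the centre of its underside.
- slide_box: Bystander: blue slide box 90 x 55 x 32 mm, origin at the centre of its underside.
- objective: Bystander: brass microscope objective standing upright, 28 mm across, 42 mm tall, origin at the centre of its underside.
There are look-alikes about, which are no part of the job. There is more than one size of the part that bears pin_grip; the job needs the smallest.

How it is judged:
By the outcome, as a careful person would: the job done as asked, in the order asked, and still so for the second after the job is handed in, with the robot touching nothing.
It also fails if it takes over 64 s, if anything falls off the work surface, if the arm or the gripper's body presses on something with over 40 N, if the wrist force passes 120 N, or if a joint passes its speed limit or range.

## Working session

There is one attempt and no reset: what is moved stays moved. The work goes in short steps, Python scripts to look and compute and a tool call to move; the robot and the scene stay as the last step left them, time stands still between calls to the robot, and variables do not carry over. Pictures are saved under pics/ and viewed, at most 10 in all, crops included, and the job is handed in when it is done.

Besides the shell and the picture viewer there is one more tool, called after "Request:" as name(argument=value, ...) on one line, values as JSON. servo_tool: Moves the arm, as the interface text tells. Its arguments: {"type":"object","properties":{"steps":{"type":"array","items":{"type":"object","properties":{"dx":{"type":"number"},"dy":{"type":"number"},"dz":{"type":"number"},"ax":{"type":"number"},"ay":{"type":"number"},"az":{"type":"number"}}}},"gripper":{"type":"number"},"newtons":{"type":"number"}},"required":["steps"]}

```bash
mkdir -p pics; cat > h.py <<'E'
import cv2, numpy as np
from rig import readout, eyes, job, models
def ray(f,uv):
    K=np.array(f["intrinsics"]);D=np.array(f["distortion"])
    p=cv2.undistortPoints(np.array([[uv]],float),K,D)[0,0]
    d=np.array([p[0],p[1],1.])
    if "rvec" in f:
        R=cv2.Rodrigues(np.array(f["rvec"],float))[0];t=np.array(f["tvec"],float).ravel()
        return -R.T@t, R.T@d
    T=pose(f["st"])@np.array(f["hand_eye"]);return T[:3,3],T[:3,:3]@d
def pose(s):
    from scipy.spatial.transform import Rotation as Ro
    T=np.eye(4);T[:3,:3]=Ro.from_quat(s["orientation"]).as_matrix();T[:3,3]=s["position"];return T
def at(f,uv,z):
    c,d=ray(f,uv);return c+d*(z-c[2])/d[2]
def proj(f,P):
    P=np.atleast_2d(np.array(P,float))
    if "rvec" in f: r,t=np.array(f["rvec"],float),np.array(f["tvec"],float)
    else:
        T=np.linalg.inv(pose(f["st"])@np.array(f["hand_eye"]));r=cv2.Rodrigues(T[:3,:3])[0];t=T[:3,3]
    return cv2.projectPoints(P,r,t,np.array(f["intrinsics"]),np.array(f["distortion"]))[0][:,0]
def grab(n):
    s=readout.read_state();f=eyes.grab_frame(n);f["st"]=s;return f
def save(f,name,box=None,k=1):
    p=f["pixels"][:,:,::-1]
    if box: p=p[box[1]:box[3],box[0]:box[2]]
    cv2.imwrite("pics/"+name,cv2.resize(np.ascontiguousarray(p),None,fx=k,fy=k,interpolation=cv2.INTER_CUBIC))
E
python3 - <<'E'
from h import *
s=readout.read_state();print({k:np.round(v,3) for k,v in s.items()})
for n in ["scene","side"]:
    f=grab(n);save(f,n+"0.png")
    for l in ["housing","wheel","green_hole","green_filter","cover","window","holder","pin_grip","pin_foot","jar","slide_box","objective"]:
        for r in models.search_frame(f,l)[:4]:
            if r["score"]>.2: print(n,l,round(r["score"],2),np.round(r["position"],3),proj(f,r["position"])[0].round())
E
```

```text
{'time_s': np.float64(0.0), 'q': array([-1.272,  0.239, -0.014,  1.319, -0.   ,  1.571]), 'dq': array([-0.   , -0.   , -0.   , -0.001, -0.001,  0.   ]), 'tau': array([-2.0000e-03, -5.3878e+01,  3.4645e+01,  1.8000e-02, -0.0000e+00,
        0.0000e+00]), 'position': array([ 0.154, -0.501,  0.303]), 'orientation': array([ 0.989,  0.149, -0.   , -0.001]), 'wrist_force': array([ 0.704, -0.503, -0.662]), 'wrist_torque': array([-0.021,  0.   , -0.042]), 'gripper_force': np.float64(0.0), 'grip_width': np.float64(0.086)}
scene housing 0.8 [ 0.576 -0.024  0.035] [313. 203.]
scene wheel 0.72 [ 0.57  -0.039  0.043] [312. 196.]
scene green_hole 0.91 [ 0.57  -0.041  0.04 ] [312. 197.]
scene green_filter 0.93 [ 0.566 -0.04   0.042] [313. 196.]
scene cover 0.73 [ 0.67  -0.055  0.062] [271. 200.]
scene cover 0.56 [ 0.53  -0.356  0.032] [274. 132.]
scene window 0.97 [ 0.666 -0.054  0.064] [272. 199.]
scene holder 0.97 [0.511 0.249 0.028] [405. 278.]
scene pin_grip 0.63 [0.488 0.306 0.079] [439. 279.]
scene pin_grip 0.63 [0.59  0.196 0.076] [360. 260.]
scene pin_grip 0.47 [0.509 0.244 0.074] [408. 262
[... 554 characters left out ...]
.557 -0.045  0.04 ] [340. 201.]
side green_filter 0.68 [0.465 0.402 0.026] [271. 318.]
side cover 0.64 [ 0.665 -0.051  0.067] [310. 183.]
side window 0.63 [ 0.664 -0.05   0.064] [311. 184.]
side holder 0.27 [ 0.562 -0.042  0.042] [338. 200.]
side pin_grip 0.77 [0.475 0.31  0.078] [292. 272.]
side pin_grip 0.67 [0.58  0.204 0.072] [283. 234.]
side pin_grip 0.66 [0.499 0.239 0.069] [301. 253.]
side pin_foot 0.65 [0.474 0.313 0.076] [291. 274.]
side pin_foot 0.56 [0.578 0.205 0.072] [283. 234.]
side pin_foot 0.47 [0.5   0.244 0.065] [300. 256.]
side jar 0.72 [0.688 0.303 0.053] [225. 247.]
side slide_box 0.89 [ 0.515 -0.348  0.03 ] [393. 166.]
side objective 0.67 [0.465 0.401 0.028] [272. 317.]
```

View pics/scene0.png

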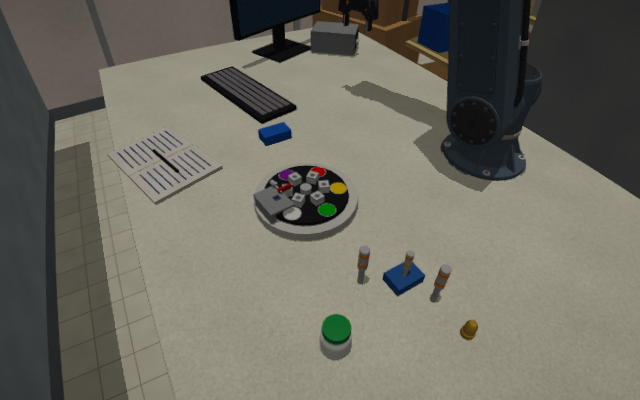

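View pics/side0.png

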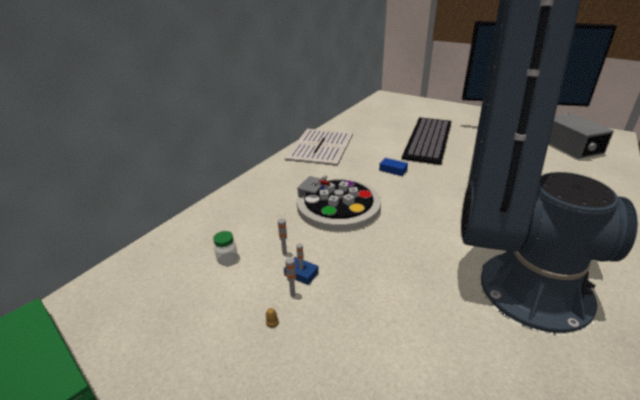

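The scene view shows three upright pins: (363,258), (408,265) standing in the blue holder, and (441,280). The pin in the holder looks slimmest and is the only one standing in a holder. Next I'll enlarge it to confirm and measure the filters by colour.

```bash
python3 - <<'E'
from h import *
f=grab("scene");save(f,"crop1.png",(340,225,480,345),5)
for n in ["scene","side"]:
    g=f if n=="scene" else grab("side")
    hsv=cv2.cvtColor(np.ascontiguousarray(g["pixels"]),cv2.COLOR_RGB2HSV)
    x0,y0,x1,y1=(250,160,360,240) if n=="scene" else (295,172,385,232)
    for c,(a,b) in dict(green=(50,75),yellow=(20,33),red=(0,6),violet=(135,158),blue=(100,130)).items():
        m=cv2.inRange(hsv,(a,130,70),(b,255,255));k=np.zeros_like(m);k[y0:y1,x0:x1]=m[y0:y1,x0:x1]
        nn,_,st,ce=cv2.connectedComponentsWithStats(k)
        for i in range(1,nn):
            if st[i,4]>15: print(n,c,st[i,4],ce[i].round(1),at(g,ce[i],.04).round(4))
    for z,y in []: pass
E
```

```text
scene green 163 [326.4 209.4] [0.56   0.0138 0.04  ]
scene yellow 148 [337.8 187.6] [ 0.4969 -0.039   0.04  ]
scene red 80 [318.6 170.7] [ 0.5065 -0.1205  0.04  ]
scene red 36 [284.  186.3] [ 0.6128 -0.1075  0.04  ]
scene violet 82 [285. 174.] [ 0.5901 -0.1503  0.04  ]
side green 92 [328.5 209.6] [0.5618 0.0121 0.04  ]
side yellow 111 [356.5 207.2] [ 0.4977 -0.0402  0.04  ]
side red 19 [324.4 181.8] [ 0.6569 -0.1188  0.04  ]
side red 82 [364.4 193.6] [ 0.5121 -0.1196  0.04  ]
```

View pics/crop1.png

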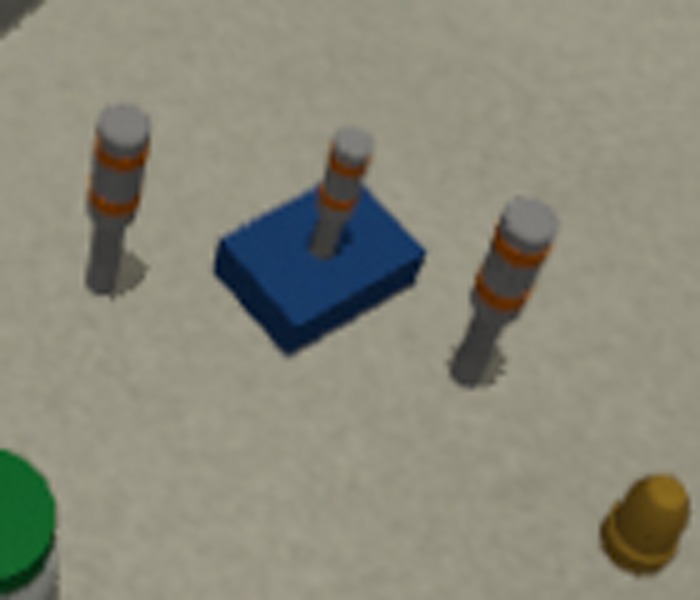

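In the crop, the middle pin (345,190 in the crop) is clearly slimmer than its neighbours at (120,190) and (505,280). It stands in the blue holder, so it's the index pin. From the filters, the wheel centre is about (0.575,-0.068), green is at about 100° and the cover at about 9°. Now moving above the pin.

Request:
servo_tool(steps=[{"dx": 0.2, "dy": 0.4, "dz": 0, "az": 1.2}, {"dx": 0.2, "dy": 0.4, "dz": 0, "az": 1.2}, {"dx": 0.2, "dy": 0.4, "dz": 0, "az": 1.2}, {"dx": 0.2, "dy": 0.4, "dz": 0, "az": 1.2}, {"dx": 0.2, "dy": 0.4, "dz": 0, "az": 1.2}, {"dx": 0.2, "dy": 0.4, "dz": 0, "az": 1.2}, {"dx": 0.2, "dy": 0.4, "dz": 0, "az": 1.2}, {"dx": 0.2, "dy": 0.4, "dz": 0, "az": 1.2}, {"dx": 0.2, "dy": 0.4, "dz": 0, "az": 1.2}, {"dx": 0.2, "dy": 0.4, "dz": 0, "az": 1.2}], gripper=0.0, newtons=30)

```text
schema error: expected keys dx, dy, dz, ax, ay, az
```

Request:
servo_tool(steps=[{"dx": 0.2, "dy": 0.4, "dz": 0, "ax": 0, "ay": 0, "az": 1.2}, {"dx": 0.2, "dy": 0.4, "dz": 0, "ax": 0, "ay": 0, "az": 1.2}, {"dx": 0.2, "dy": 0.4, "dz": 0, "ax": 0, "ay": 0, "az": 1.2}, {"dx": 0.2, "dy": 0.4, "dz": 0, "ax": 0, "ay": 0, "az": 1.2}, {"dx": 0.2, "dy": 0.4, "dz": 0, "ax": 0, "ay": 0, "az": 1.2}, {"dx": 0.2, "dy": 0.4, "dz": 0, "ax": 0, "ay": 0, "az": 1.2}, {"dx": 0.2, "dy": 0.4, "dz": 0, "ax": 0, "ay": 0, "az": 1.2}, {"dx": 0.2, "dy": 0.4, "dz": 0, "ax": 0, "ay": 0, "az": 1.2}, {"dx": 0.2, "dy": 0.4, "dz": 0, "ax": 0, "ay": 0, "az": 1.2}, {"dx": 0.2, "dy": 0.4, "dz": 0, "ax": 0, "ay": 0, "az": 1.2}], gripper=0.0, newtons=30)

```text
time_s: 2.4
position: [0.3564, -0.0972, 0.3041]
orientation: [0.729, 0.684, 0.001, 0.0]
wrist_force: [0.6, 0.5, -0.2]
grip_width: 0.0429
gripper_force: 0.0
```

Request:
servo_tool(steps=[{"dx": 0.145, "dy": 0.34, "dz": -0.03, "ax": 0, "ay": 0, "az": 0.76}, {"dx": 0.145, "dy": 0.34, "dz": -0.03, "ax": 0, "ay": 0, "az": 0.76}, {"dx": 0.145, "dy": 0.34, "dz": -0.03, "ax": 0, "ay": 0, "az": 0.76}, {"dx": 0.145, "dy": 0.34, "dz": -0.03, "ax": 0, "ay": 0, "az": 0.76}, {"dx": 0.145, "dy": 0.34, "dz": -0.03, "ax": 0, "ay": 0, "az": 0.76}, {"dx": 0.145, "dy": 0.34, "dz": -0.03, "ax": 0, "ay": 0, "az": 0.76}, {"dx": 0.145, "dy": 0.34, "dz": -0.03, "ax": 0, "ay": 0, "az": 0.76}, {"dx": 0.145, "dy": 0.34, "dz": -0.03, "ax": 0, "ay": 0, "az": 0.76}, {"dx": 0.145, "dy": 0.34, "dz": -0.03, "ax": 0, "ay": 0, "az": 0.76}, {"dx": 0.145, "dy": 0.34, "dz": -0.03, "ax": 0, "ay": 0, "az": 0.76}])

```text
time_s: 3.4
position: [0.4994, 0.2377, 0.2734]
orientation: [0.427, 0.904, -0.001, -0.0]
wrist_force: [0.1, -0.6, -0.6]
grip_width: 0.0431
gripper_force: 0.0
```

```bash
python3 - <<'E'
from h import *
f=grab("wrist");save(f,"w1.png")
print(f["st"]["position"],f["st"]["orientation"],np.round(f["hand_eye"],3))
for l in ["pin_grip","holder"]:
  for r in models.search_frame(f,l)[:4]: print(l,r["score"],np.round(r["position"],4),proj(f,r["position"])[0].round())
E
```

```text
[0.49944979 0.2377274  0.27340785] [ 4.27133249e-01  9.04188375e-01 -6.79822352e-04 -3.27270807e-04] [[-0.    -0.966 -0.258  0.067]
 [ 1.    -0.    -0.001  0.   ]
 [ 0.    -0.258  0.966 -0.07 ]
 [ 0.     0.     0.     1.   ]]
pin_grip 0.92 [0.5801 0.1947 0.0869] [360. 283.]
pin_grip 0.85 [0.5028 0.2374 0.0948] [326. 203.]
pin_grip 0.83 [0.4782 0.3023 0.1088] [356. 125.]
holder 0.56 [0.4934 0.2375 0.0261] [319. 181.]
```

View pics/w1.png

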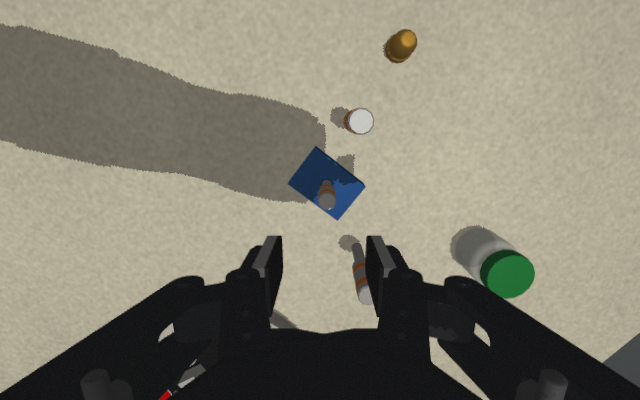

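The wrist view shows the target pin with its top at about (327,205) in the holder, and the neighbours at (360,121) and (360,285). The fingers pass clear of both.

```bash
python3 - <<'E'
from h import *
f=grab("wrist")
p=f["pixels"].astype(int);hsv=cv2.cvtColor(np.ascontiguousarray(f["pixels"]),cv2.COLOR_RGB2HSV)
b=cv2.inRange(hsv,(95,120,30),(130,255,255));b[:140]=0;b[225:]=0;b[:,:280]=0;b[:,370:]=0
c=max(cv2.findContours(b,0,2)[0],key=cv2.contourArea);q=cv2.minAreaRect(cv2.convexHull(c));print(q,at(f,q[0],.024).round(4))
g=[r for r in models.search_frame(f,"pin_grip")];print([np.round(r["position"],4) for r in g])
print("top",at(f,(327,206),.093).round(4), at(f,(327,203),.093).round(4))
print(proj(f,[[.4995,.238,.093],[.503,.238,.093],[.503,.242,.093]]).round(1))
save(f,"w2.png",(270,140,380,230),7)
E
```

```text
((327.1199951171875, 182.83999633789062), (63.19999313354492, 45.99999237060547), 36.869895935058594) [0.5018 0.2402 0.024 ]
[array([0.474 , 0.3038, 0.1066]), array([0.5039, 0.2346, 0.0917]), array([0.581 , 0.1959, 0.0868])]
top [0.5054 0.2346 0.093 ] [0.5036 0.2367 0.093 ]
[[324.3 199. ]
 [327.4 201.5]
 [330.3 198. ]]
```

View pics/w2.png

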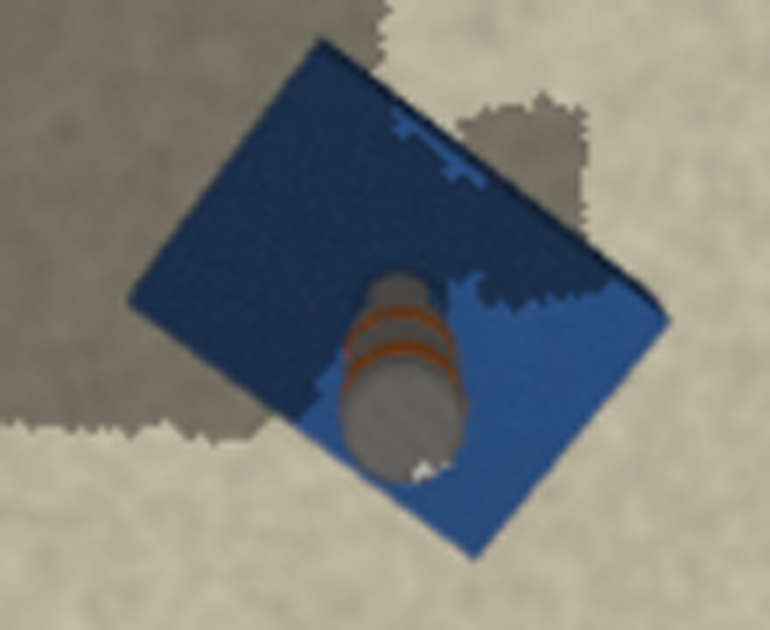

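Request:
servo_tool(steps=[{"dx": 0.0025, "dy": 0.002, "dz": -0.04, "ax": 0, "ay": 0, "az": 0}, {"dx": 0.0025, "dy": 0.002, "dz": -0.08, "ax": 0, "ay": 0, "az": 0}, {"dx": 0.0025, "dy": 0.002, "dz": -0.11, "ax": 0, "ay": 0, "az": 0}, {"dx": 0.0025, "dy": 0.002, "dz": -0.13, "ax": 0, "ay": 0, "az": 0}, {"dx": 0.0025, "dy": 0.002, "dz": -0.141, "ax": 0, "ay": 0, "az": 0}, {"dx": 0.0025, "dy": 0.002, "dz": -0.141, "ax": 0, "ay": 0, "az": 0}, {"dx": 0.0025, "dy": 0.002, "dz": -0.141, "ax": 0, "ay": 0, "az": 0}])

```text
time_s: 4.35
position: [0.5025, 0.2403, 0.1339]
orientation: [0.427, 0.904, 0.0, 0.0]
wrist_force: [0.1, -0.5, 1.3]
grip_width: 0.0427
gripper_force: 0.0
```

Request:
servo_tool(steps=[{"dx": 0, "dy": 0, "dz": 0, "ax": 0, "ay": 0, "az": 0}, {"dx": 0, "dy": 0, "dz": 0, "ax": 0, "ay": 0, "az": 0}, {"dx": 0, "dy": 0, "dz": 0, "ax": 0, "ay": 0, "az": 0}, {"dx": 0, "dy": 0, "dz": 0, "ax": 0, "ay": 0, "az": 0}, {"dx": 0, "dy": 0, "dz": 0, "ax": 0, "ay": 0, "az": 0}, {"dx": 0, "dy": 0, "dz": 0, "ax": 0, "ay": 0, "az": 0}], gripper=-1, newtons=40)

```text
time_s: 4.95
position: [0.5024, 0.2404, 0.1341]
orientation: [0.427, 0.904, 0.0, 0.001]
wrist_force: [-1.3, -0.4, 6.8]
grip_width: 0.0154
gripper_force: 38.8
```

Request:
servo_tool(steps=[{"dx": 0, "dy": 0, "dz": 0.02, "ax": 0, "ay": 0, "az": 0}, {"dx": 0, "dy": 0, "dz": 0.05, "ax": 0, "ay": 0, "az": 0}, {"dx": 0, "dy": 0, "dz": 0.1, "ax": 0, "ay": 0, "az": 0}, {"dx": 0, "dy": 0, "dz": 0.15, "ax": 0, "ay": 0, "az": 0}, {"dx": 0.03, "dy": -0.05, "dz": 0.15, "ax": 0, "ay": 0, "az": 0}, {"dx": 0.05, "dy": -0.1, "dz": 0.15, "ax": 0, "ay": 0, "az": 0}, {"dx": 0.06, "dy": -0.15, "dz": 0.15, "ax": 0, "ay": 0, "az": 0}, {"dx": 0.08, "dy": -0.2, "dz": 0.15, "ax": 0, "ay": 0, "az": 0}, {"dx": 0.1, "dy": -0.25, "dz": 0.15, "ax": 0, "ay": 0, "az": 0}, {"dx": 0.1, "dy": -0.29, "dz": 0.15, "ax": 0, "ay": 0, "az": 0}])

```text
time_s: 5.95
position: [0.602, -0.0421, 0.2832]
orientation: [0.427, 0.904, 0.0, 0.001]
wrist_force: [1.2, 0.6, -0.1]
grip_width: 0.0148
gripper_force: 39.3
```

Request:
servo_tool(steps=[{"dx": 0, "dy": -0.03, "dz": 0, "ax": 0, "ay": 0, "az": 0}, {"dx": 0, "dy": -0.03, "dz": 0, "ax": 0, "ay": 0, "az": 0}, {"dx": 0, "dy": -0.03, "dz": 0, "ax": 0, "ay": 0, "az": 0}, {"dx": 0, "dy": -0.03, "dz": 0, "ax": 0, "ay": 0, "az": 0}])

```text
time_s: 6.35
position: [0.6008, -0.0694, 0.2831]
orientation: [0.427, 0.904, 0.0, 0.0]
wrist_force: [-0.2, -1.0, -1.5]
grip_width: 0.0151
gripper_force: 39.3
```

```bash
python3 - <<'E'
from h import *
f=grab("wrist");save(f,"w3.png",(0,0,640,400),1.25)
import pickle;pickle.dump(f,open("w3.pkl","wb"))
print(f["st"]["position"],f["st"]["wrist_force"],f["st"]["grip_width"])
for l in ["wheel","green_hole","green_filter","window","cover"]:
  for r in models.search_frame(f,l)[:2]: print(l,r["score"],np.round(r["position"],4),proj(f,r["position"])[0].round())
E
```

```text
[ 0.60077446 -0.06940257  0.2831353 ] [-0.15036473 -0.95563227 -1.50117421] 0.015079869790101045
wheel 0.63 [ 0.5557 -0.0602  0.0387] [296. 151.]
green_hole 0.57 [ 0.555  -0.0552  0.04  ] [298. 147.]
green_filter 0.56 [ 0.5536 -0.0525  0.0424] [298. 145.]
green_filter 0.21 [ 0.6621 -0.0551  0.0605] [378. 216.]
window 0.9 [ 0.6614 -0.0554  0.0637] [378. 216.]
cover 0.82 [ 0.6624 -0.056   0.0613] [378. 217.]
```

View pics/w3.png

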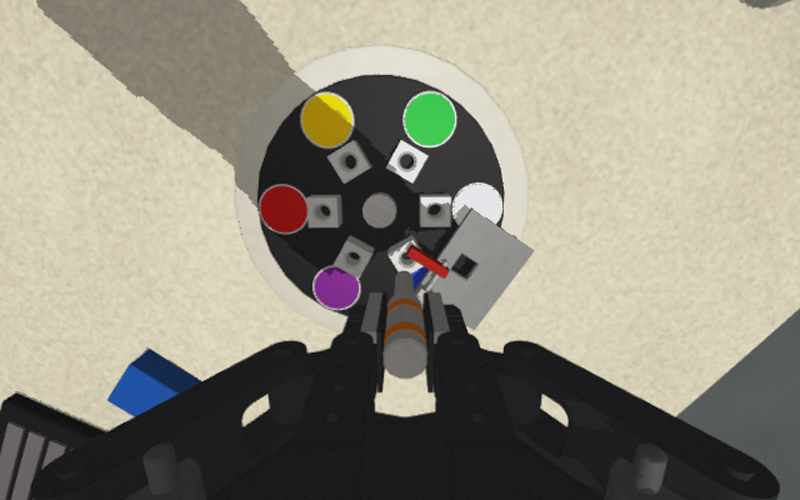

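The wrist view (800 px wide) shows green at (429,119) with its hole at (407,161), the hub at (379,210), the stop at (428,262), the window at (464,265) and the pin foot at about (404,275). Now fitting the wheel's pose and the pin foot.

```bash
python3 - <<'E'
from h import *
import pickle;f=pickle.load(open("w3.pkl","rb"))
from scipy.optimize import least_squares
hsv=cv2.cvtColor(np.ascontiguousarray(f["pixels"]),cv2.COLOR_RGB2HSV)
obs=[]
for n,i,(a,b),c in [("g",0,(50,80),(429,119)),("y",1,(15,33),(327,120)),("r",2,(0,6),(283,209))]:
    m=cv2.inRange(hsv,(a,110,60),(b,255,255));k=m*0;x,y=int(c[0]/1.25),int(c[1]/1.25);k[y-28:y+28,x-28:x+28]=m[y-28:y+28,x-28:x+28]
    cc=max(cv2.findContours(k,0,2)[0],key=cv2.contourArea);e=cv2.fitEllipse(cv2.convexHull(cc));print(n,np.round(e[0],1),np.round(e[1],1));obs.append((e[0],i,.082,.040))
for i,c in [(0,(407,161)),(1,(350,161)),(2,(325,211)),(5,(435,210))]: obs.append((np.array(c)/1.25,i,.045,.060))
P=np.array([at(f,o[0],o[3])[:2] for o in obs])
M=lambda v:np.array([[v[0]+r*np.cos(v[2]+i*np.pi/3),v[1]+r*np.sin(v[2]+i*np.pi/3)] for _,i,r,_ in obs])
s=least_squares(lambda v:(M(v)-P).ravel(),[.575,-.068,1.74]);v=s.x
print(v,np.degrees(v[2]),"res mm\n",((P-M(v))*1e3).round(1))
print("hole fit",v[:2]+.045*np.array([np.cos(v[2]),np.sin(v[2])]),"seen",P[3])
w=at(f,(464/1.25,265/1.25),.064);print("window",w,np.degrees(np.arctan2(w[1]-v[1],w[0]-v[0])),np.hypot(*(w[:2]-v[:2])))
p=f["st"]["position"];T=pose(f["st"]);ax=T[:3,2]
print("axis",ax.round(4),"nominal foot px*1.25",proj(f,[p+ax*.126,p+ax*.04]).round(1)*1.25)
save(f,"w4.png",(250,180,400,320),5)
E
```

```text
g [343.5  95.2] [39.2 41.3]
y [261.3  96. ] [38.9 41.9]
r [226.5 167. ] [35.7 38.8]
[ 0.57240953 -0.06600821  1.74660414] 100.07304567208635 res mm
 [[ 0.1 -0.6]
 [-0.3 -0.5]
 [-0.7 -0.7]
 [ 0.1 -0.5]
 [ 0.8  0.7]
 [ 1.   1.7]
 [-0.9 -0.2]]
hole fit [ 0.56453887 -0.02170186] seen [ 0.56468849 -0.02215848]
window [ 0.65280494 -0.05614427  0.064     ] 6.9948208846809266 0.08099826699479265
axis [ 1.e-04  2.e-04 -1.e+00] nominal foot px*1.25 [[404.125 275.375]
 [403.625 358.875]]
```

View pics/w4.png

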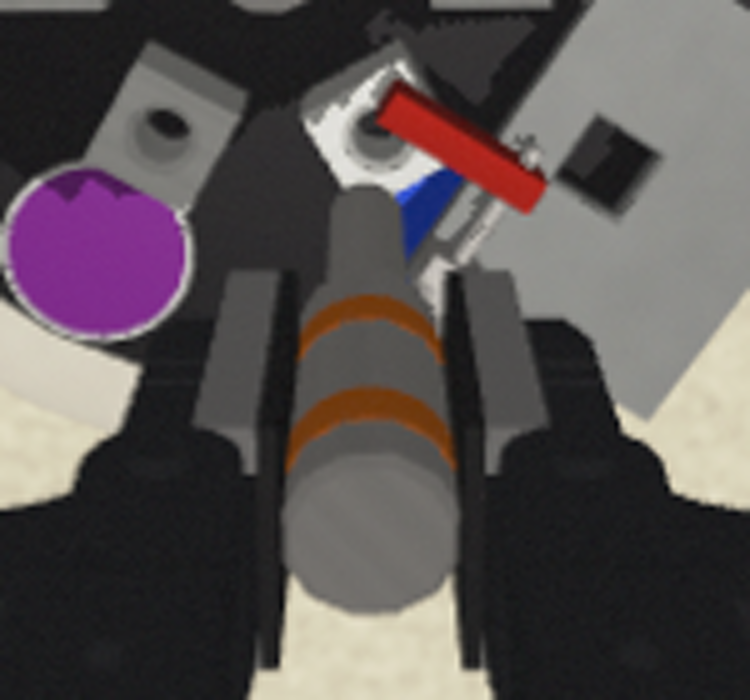

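Request:
servo_tool(steps=[{"dx": -0.018, "dy": 0.024, "dz": 0, "ax": 0, "ay": 0, "az": 0}, {"dx": -0.0365, "dy": 0.047, "dz": 0, "ax": 0, "ay": 0, "az": 0}, {"dx": -0.0365, "dy": 0.047, "dz": -0.02, "ax": 0, "ay": 0, "az": 0}, {"dx": -0.0365, "dy": 0.047, "dz": -0.05, "ax": 0, "ay": 0, "az": 0}, {"dx": -0.0365, "dy": 0.047, "dz": -0.08, "ax": 0, "ay": 0, "az": 0}, {"dx": -0.0365, "dy": 0.047, "dz": -0.087, "ax": 0, "ay": 0, "az": 0}, {"dx": -0.0365, "dy": 0.047, "dz": -0.087, "ax": 0, "ay": 0, "az": 0}, {"dx": -0.0365, "dy": 0.047, "dz": -0.087, "ax": 0, "ay": 0, "az": 0}])

```text
time_s: 7.45
position: [0.565, -0.0232, 0.1971]
orientation: [0.427, 0.904, 0.0, 0.001]
wrist_force: [0.1, 0.8, -0.4]
grip_width: 0.0147
gripper_force: 39.3
```

```bash
python3 - <<'E'
from h import *
f=grab("wrist");save(f,"w5.png",(250,120,400,240),5)
import pickle;pickle.dump(f,open("w5.pkl","wb"))
p=f["st"]["position"];print(p,f["st"]["wrist_force"])
t=np.linspace(0,2*np.pi,9)[:-1]
C=lambda c,r,z:np.c_[c[0]+r*np.cos(t),c[1]+r*np.sin(t),0*t+z]
cr=lambda q:((q-[250,120])*5).round().tolist()
print("mouth fit",cr(proj(f,[[.5645,-.022,.06]])),cr(proj(f,C((.5645,-.022),.00775,.06))))
print("foot nom",cr(proj(f,[[p[0],p[1],p[2]-.126]])),cr(proj(f,C(p,.005,p[2]-.124))))
d=proj(f,[[.5645,-.022,.06],[.5655,-.022,.06],[.5645,-.021,.06]])*5;print("per mm",d[1]-d[0],d[2]-d[0])
E
```

```text
[ 0.565018   -0.02321118  0.19711654] [ 0.14718848  0.78967585 -0.40496071]
mouth fit [[368.0, 468.0]] [[409.0, 500.0], [421.0, 463.0], [402.0, 428.0], [363.0, 417.0], [327.0, 435.0], [315.0, 473.0], [335.0, 507.0], [373.0, 518.0]]
foot nom [[365.0, 500.0]] [[393.0, 527.0], [402.0, 502.0], [389.0, 478.0], [362.0, 471.0], [337.0, 483.0], [329.0, 509.0], [342.0, 532.0], [369.0, 539.0]]
per mm [5.29915032 4.1527333 ] [ 4.35930034 -5.06624214]
```

View pics/w5.png

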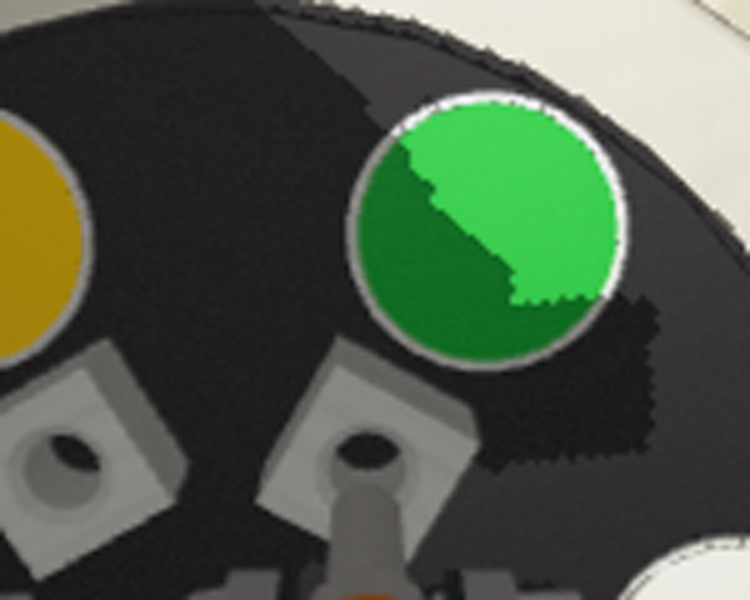

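The crop shows the green hole mouth at about (369,465) and the foot tip at about (366,500), both agreeing with the predictions to within about 1 mm. Correcting and lowering gently.

Request:
servo_tool(steps=[{"dx": -0.001, "dy": 0.0017, "dz": 0, "ax": 0, "ay": 0, "az": 0}, {"dx": -0.001, "dy": 0.0017, "dz": -0.005, "ax": 0, "ay": 0, "az": 0}, {"dx": -0.001, "dy": 0.0017, "dz": -0.008, "ax": 0, "ay": 0, "az": 0}, {"dx": -0.001, "dy": 0.0017, "dz": -0.01, "ax": 0, "ay": 0, "az": 0}, {"dx": -0.001, "dy": 0.0017, "dz": -0.012, "ax": 0, "ay": 0, "az": 0}, {"dx": -0.001, "dy": 0.0017, "dz": -0.014, "ax": 0, "ay": 0, "az": 0}, {"dx": -0.001, "dy": 0.0017, "dz": -0.014, "ax": 0, "ay": 0, "az": 0}])

```text
time_s: 8.2
position: [0.5633, -0.0216, 0.1816]
orientation: [0.427, 0.904, -0.0, -0.0]
wrist_force: [-1.0, -0.6, -0.3]
grip_width: 0.0146
gripper_force: 39.3
```

Request:
servo_tool(steps=[{"dx": 0, "dy": 0, "dz": -0.003, "ax": 0, "ay": 0, "az": 0}, {"dx": 0, "dy": 0, "dz": -0.006, "ax": 0, "ay": 0, "az": 0}, {"dx": 0, "dy": 0, "dz": -0.009, "ax": 0, "ay": 0, "az": 0}, {"dx": 0, "dy": 0, "dz": -0.012, "ax": 0, "ay": 0, "az": 0}, {"dx": 0, "dy": 0, "dz": -0.012, "ax": 0, "ay": 0, "az": 0}])

```text
time_s: 8.7
position: [0.5633, -0.0216, 0.1694]
orientation: [0.427, 0.904, -0.0, -0.0]
wrist_force: [0.3, -0.9, -0.8]
grip_width: 0.0146
gripper_force: 39.2
```

Foot at about 43 mm. Feeling for the floor.

Request:
servo_tool(steps=[{"dx": 0, "dy": 0, "dz": -0.001, "ax": 0, "ay": 0, "az": 0}, {"dx": 0, "dy": 0, "dz": -0.002, "ax": 0, "ay": 0, "az": 0}, {"dx": 0, "dy": 0, "dz": -0.0027, "ax": 0, "ay": 0, "az": 0}, {"dx": 0, "dy": 0, "dz": -0.0027, "ax": 0, "ay": 0, "az": 0}])

```text
time_s: 9.1
position: [0.5633, -0.0216, 0.1671]
orientation: [0.427, 0.904, -0.0, -0.0]
wrist_force: [1.3, -0.7, -0.6]
grip_width: 0.0151
gripper_force: 39.3
```

Request:
servo_tool(steps=[{"dx": 0, "dy": 0, "dz": -0.0007, "ax": 0, "ay": 0, "az": 0}, {"dx": 0, "dy": 0, "dz": -0.0014, "ax": 0, "ay": 0, "az": 0}, {"dx": 0, "dy": 0, "dz": -0.0014, "ax": 0, "ay": 0, "az": 0}])

```text
time_s: 9.4
position: [0.5635, -0.0216, 0.1661]
orientation: [0.427, 0.904, 0.0, 0.0]
wrist_force: [-1.3, -0.9, 2.0]
grip_width: 0.0147
gripper_force: 39.7
```

Request:
servo_tool(steps=[{"dx": 0.0015, "dy": 0.0003, "dz": 0.0003, "ax": 0, "ay": 0, "az": 0}, {"dx": 0.0043, "dy": 0.0006, "dz": 0.0003, "ax": 0, "ay": 0, "az": 0}, {"dx": 0.0074, "dy": 0.0007, "dz": 0.0003, "ax": 0, "ay": 0, "az": 0}, {"dx": 0.0106, "dy": 0.0007, "dz": 0.0003, "ax": 0, "ay": 0, "az": 0}, {"dx": 0.0137, "dy": 0.0004, "dz": 0.0003, "ax": 0, "ay": 0, "az": 0}, {"dx": 0.0168, "dy": -0.0001, "dz": 0.0003, "ax": 0, "ay": 0, "az": 0}])

```text
time_s: 10.0
position: [0.5804, -0.0217, 0.1661]
orientation: [0.427, 0.904, -0.0, -0.0]
wrist_force: [-4.2, -1.4, 5.6]
grip_width: 0.0148
gripper_force: 40.2
```

Request:
servo_tool(steps=[{"dx": 0.003, "dy": -0.0007, "dz": 0.0004, "ax": 0, "ay": 0, "az": 0}, {"dx": 0.0061, "dy": -0.0016, "dz": 0.0004, "ax": 0, "ay": 0, "az": 0}, {"dx": 0.009, "dy": -0.0027, "dz": 0.0004, "ax": 0, "ay": 0, "az": 0}, {"dx": 0.0118, "dy": -0.0041, "dz": 0.0004, "ax": 0, "ay": 0, "az": 0}])

```text
time_s: 10.4
position: [0.592, -0.0258, 0.1662]
orientation: [0.427, 0.904, -0.0, -0.0]
wrist_force: [-4.1, -0.6, 1.3]
grip_width: 0.0148
gripper_force: 39.7
```

Request:
servo_tool(steps=[{"dx": 0.0027, "dy": -0.0015, "dz": 0, "ax": 0, "ay": 0, "az": 0}, {"dx": 0.0054, "dy": -0.0032, "dz": 0, "ax": 0, "ay": 0, "az": 0}, {"dx": 0.0079, "dy": -0.0051, "dz": 0, "ax": 0, "ay": 0, "az": 0}, {"dx": 0.0103, "dy": -0.0072, "dz": 0, "ax": 0, "ay": 0, "az": 0}, {"dx": 0.0125, "dy": -0.0094, "dz": 0, "ax": 0, "ay": 0, "az": 0}, {"dx": 0.0145, "dy": -0.0118, "dz": 0, "ax": 0, "ay": 0, "az": 0}])

```text
time_s: 11.0
position: [0.6066, -0.0376, 0.1664]
orientation: [0.427, 0.904, 0.0, -0.0]
wrist_force: [-2.1, 1.6, -1.2]
grip_width: 0.0154
gripper_force: 39.4
```

Request:
servo_tool(steps=[{"dx": 0.0019, "dy": -0.0025, "dz": 0, "ax": 0, "ay": 0, "az": 0}, {"dx": 0.0036, "dy": -0.0051, "dz": 0, "ax": 0, "ay": 0, "az": 0}, {"dx": 0.0052, "dy": -0.0079, "dz": 0, "ax": 0, "ay": 0, "az": 0}, {"dx": 0.0059, "dy": -0.0093, "dz": 0, "ax": 0, "ay": 0, "az": 0}])

```text
time_s: 11.4
position: [0.6127, -0.0471, 0.1665]
orientation: [0.427, 0.904, 0.0, 0.0]
wrist_force: [-3.5, 2.1, -1.1]
grip_width: 0.0145
gripper_force: 39.3
```

Request:
servo_tool(steps=[{"dx": 0.0006, "dy": -0.0014, "dz": 0, "ax": 0, "ay": 0, "az": 0}, {"dx": 0.0012, "dy": -0.0029, "dz": 0, "ax": 0, "ay": 0, "az": 0}, {"dx": 0.0018, "dy": -0.0044, "dz": 0, "ax": 0, "ay": 0, "az": 0}, {"dx": 0.0022, "dy": -0.0059, "dz": 0, "ax": 0, "ay": 0, "az": 0}, {"dx": 0.0027, "dy": -0.0074, "dz": 0, "ax": 0, "ay": 0, "az": 0}, {"dx": 0.0027, "dy": -0.0074, "dz": 0, "ax": 0, "ay": 0, "az": 0}])

```text
time_s: 12.0
position: [0.6153, -0.0545, 0.1666]
orientation: [0.427, 0.904, -0.0, 0.0]
wrist_force: [-1.3, 1.8, -1.5]
grip_width: 0.015
gripper_force: 39.3
```

Request:
servo_tool(steps=[{"dx": 0.0002, "dy": -0.0008, "dz": 0, "ax": 0, "ay": 0, "az": 0}, {"dx": 0.0004, "dy": -0.0016, "dz": 0, "ax": 0, "ay": 0, "az": 0}, {"dx": 0.0004, "dy": -0.0016, "dz": 0, "ax": 0, "ay": 0, "az": 0}])

```text
time_s: 12.3
position: [0.6155, -0.056, 0.1665]
orientation: [0.427, 0.904, -0.0, 0.0]
wrist_force: [-0.4, 1.9, -0.2]
grip_width: 0.0149
gripper_force: 39.3
```

```bash
python3 - <<'E'
from h import *
f=grab("wrist");save(f,"w6.png",(250,120,420,256),4.7)
print(f["st"]["position"],f["st"]["wrist_force"])
E
```

```text
[ 0.61554986 -0.05596671  0.16651193] [-0.40675961  1.85871842 -0.24855734]
```

View pics/w6.png

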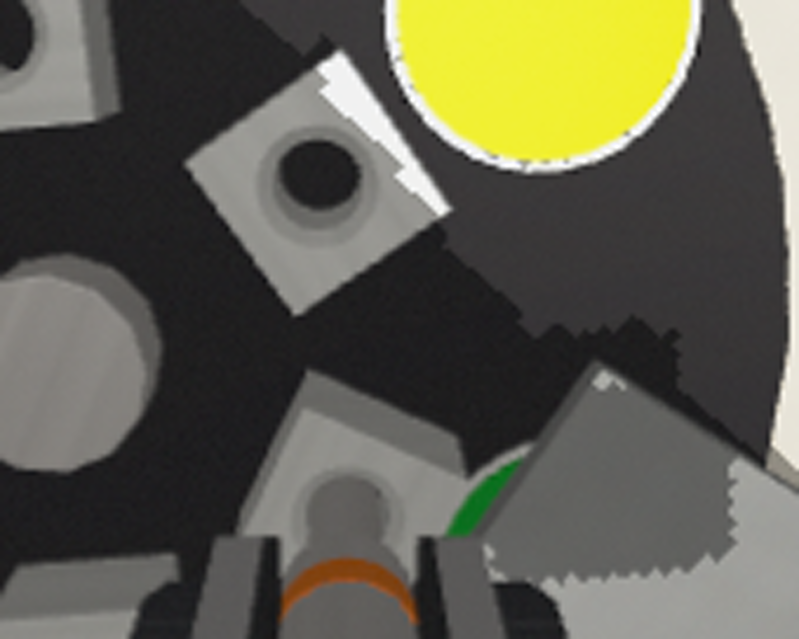

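The pin stands in the green block's hole at (345,505), and the green filter is sliding under the cover at (490,500). The stop isn't visible, so I'll feel for it in small steps.

Request:
servo_tool(steps=[{"dx": 0.0001, "dy": -0.0008, "dz": 0, "ax": 0, "ay": 0, "az": 0}, {"dx": 0.0001, "dy": -0.0008, "dz": 0, "ax": 0, "ay": 0, "az": 0}])

```text
time_s: 12.55
position: [0.6156, -0.0567, 0.1665]
orientation: [0.427, 0.904, -0.0, 0.0]
wrist_force: [-0.8, 2.1, -0.4]
grip_width: 0.015
gripper_force: 39.3
```

Request:
servo_tool(steps=[{"dx": 0.0001, "dy": -0.0008, "dz": 0, "ax": 0, "ay": 0, "az": 0}, {"dx": 0.0001, "dy": -0.0008, "dz": 0, "ax": 0, "ay": 0, "az": 0}])

```text
time_s: 12.75
position: [0.6157, -0.0575, 0.1665]
orientation: [0.427, 0.904, -0.0, 0.0]
wrist_force: [-1.1, 2.7, -0.9]
grip_width: 0.015
gripper_force: 39.3
```

Request:
servo_tool(steps=[{"dx": 0.0001, "dy": -0.0008, "dz": 0, "ax": 0, "ay": 0, "az": 0}, {"dx": 0.0001, "dy": -0.0008, "dz": 0, "ax": 0, "ay": 0, "az": 0}])

```text
time_s: 12.95
position: [0.6158, -0.0584, 0.1665]
orientation: [0.427, 0.904, -0.0, 0.0]
wrist_force: [-0.7, 2.6, 0.9]
grip_width: 0.0151
gripper_force: 39.3
```

Request:
servo_tool(steps=[{"dx": 0.0001, "dy": -0.0008, "dz": 0, "ax": 0, "ay": 0, "az": 0}, {"dx": 0.0001, "dy": -0.0008, "dz": 0, "ax": 0, "ay": 0, "az": 0}])

```text
time_s: 13.15
position: [0.6159, -0.0592, 0.1665]
orientation: [0.427, 0.904, -0.0, 0.0]
wrist_force: [-0.6, 1.9, 0.6]
grip_width: 0.015
gripper_force: 39.3
```

Request:
servo_tool(steps=[{"dx": 0.0001, "dy": -0.0008, "dz": 0, "ax": 0, "ay": 0, "az": 0}, {"dx": 0.0001, "dy": -0.0008, "dz": 0, "ax": 0, "ay": 0, "az": 0}])

```text
time_s: 13.35
position: [0.616, -0.06, 0.1665]
orientation: [0.427, 0.904, -0.0, 0.0]
wrist_force: [0.1, 2.6, -1.1]
grip_width: 0.0148
gripper_force: 39.3
```

Request:
servo_tool(steps=[{"dx": 0.0001, "dy": -0.0008, "dz": 0, "ax": 0, "ay": 0, "az": 0}, {"dx": 0.0001, "dy": -0.0008, "dz": 0, "ax": 0, "ay": 0, "az": 0}])

```text
time_s: 13.55
position: [0.6161, -0.0608, 0.1665]
orientation: [0.427, 0.904, -0.0, 0.0]
wrist_force: [-0.4, 2.3, 0.3]
grip_width: 0.0149
gripper_force: 39.2
```

Request:
servo_tool(steps=[{"dx": 0.0001, "dy": -0.0008, "dz": 0, "ax": 0, "ay": 0, "az": 0}, {"dx": 0.0001, "dy": -0.0008, "dz": 0, "ax": 0, "ay": 0, "az": 0}])

```text
time_s: 13.75
position: [0.6162, -0.0616, 0.1665]
orientation: [0.427, 0.904, -0.0, -0.0]
wrist_force: [0.6, 2.5, -0.5]
grip_width: 0.0154
gripper_force: 39.2
```

Request:
servo_tool(steps=[{"dx": 0.0, "dy": -0.0008, "dz": 0, "ax": 0, "ay": 0, "az": 0}, {"dx": 0.0, "dy": -0.0008, "dz": 0, "ax": 0, "ay": 0, "az": 0}])

```text
time_s: 13.95
position: [0.6162, -0.0624, 0.1665]
orientation: [0.427, 0.904, -0.0, 0.0]
wrist_force: [-0.8, 2.5, -0.6]
grip_width: 0.0147
gripper_force: 39.2
```

```bash
python3 - <<'E'
from h import *
import pickle;f=pickle.load(open("w3.pkl","rb"))
# stop top corners in crop w4 (x/5+250,y/5+180)
for n,c in dict(in_p=(403,82),out_p=(547,178),in_m=(378,112),out_m=(530,212)).items(): print(n,at(f,(c[0]/5+250,c[1]/5+180),.076).round(4))
w=[at(f,(c[0]/5+250,c[1]/5+180),.064) for c in [(602,115),(662,157),(617,217),(557,172)]];print(np.round(w,4),np.mean(w,0))
E
```

```text
in_p [ 0.6083 -0.0676  0.076 ]
out_p [ 0.6424 -0.0646  0.076 ]
in_m [ 0.6084 -0.0753  0.076 ]
out_m [ 0.6445 -0.072   0.076 ]
[[ 0.6458 -0.0496  0.064 ]
 [ 0.6612 -0.0484  0.064 ]
 [ 0.6627 -0.0638  0.064 ]
 [ 0.6468 -0.0644  0.064 ]] [ 0.65413901 -0.05656241  0.064     ]
```

The measured stop face (y≈-0.067 at this radius) puts contact near y≈-0.062, so I'm about there. Smaller steps now.

Request:
servo_tool(steps=[{"dx": 0.0, "dy": -0.0005, "dz": 0, "ax": 0, "ay": 0, "az": 0}, {"dx": 0.0, "dy": -0.0005, "dz": 0, "ax": 0, "ay": 0, "az": 0}])

```text
time_s: 14.15
position: [0.6162, -0.0628, 0.1665]
orientation: [0.427, 0.904, -0.0, -0.0]
wrist_force: [-0.3, 3.3, -1.2]
grip_width: 0.0151
gripper_force: 39.2
```

Request:
servo_tool(steps=[{"dx": 0.0, "dy": -0.0005, "dz": 0, "ax": 0, "ay": 0, "az": 0}, {"dx": 0.0, "dy": -0.0005, "dz": 0, "ax": 0, "ay": 0, "az": 0}])

```text
time_s: 14.35
position: [0.6162, -0.063, 0.1665]
orientation: [0.427, 0.904, 0.0, -0.0]
wrist_force: [0.4, 4.4, 0.5]
grip_width: 0.0147
gripper_force: 39.2
```

Request:
servo_tool(steps=[{"dx": 0.0, "dy": -0.0005, "dz": 0, "ax": 0, "ay": 0, "az": 0}, {"dx": 0.0, "dy": -0.0005, "dz": 0, "ax": 0, "ay": 0, "az": 0}])

```text
time_s: 14.55
position: [0.6162, -0.0633, 0.1665]
orientation: [0.427, 0.904, 0.0, -0.0]
wrist_force: [0.8, 6.6, -0.1]
grip_width: 0.0149
gripper_force: 39.2
```

Request:
servo_tool(steps=[{"dx": 0.0, "dy": -0.0005, "dz": 0, "ax": 0, "ay": 0, "az": 0}, {"dx": 0.0, "dy": -0.0005, "dz": 0, "ax": 0, "ay": 0, "az": 0}])

```text
time_s: 14.75
position: [0.6162, -0.0635, 0.1665]
orientation: [0.427, 0.904, 0.001, -0.0]
wrist_force: [0.8, 8.5, -0.0]
grip_width: 0.0148
gripper_force: 39.2
```

Contact with the stop is definite: about 8.5 N against about 2.5 N of wheel friction. Pressing lightly down to make sure it's seated, then opening.

Request:
servo_tool(steps=[{"dx": 0.0, "dy": 0, "dz": -0.0005, "ax": 0, "ay": 0, "az": 0}, {"dx": 0.0, "dy": 0, "dz": -0.001, "ax": 0, "ay": 0, "az": 0}, {"dx": 0.0, "dy": 0, "dz": -0.001, "ax": 0, "ay": 0, "az": 0}])

```text
time_s: 15.05
position: [0.6163, -0.0635, 0.1662]
orientation: [0.427, 0.904, 0.001, 0.0]
wrist_force: [-1.7, 7.6, 4.5]
grip_width: 0.0152
gripper_force: 39.8
```

Request:
servo_tool(steps=[{"dx": 0, "dy": 0, "dz": 0.0005, "ax": 0, "ay": 0, "az": 0}, {"dx": 0, "dy": 0, "dz": 0.0005, "ax": 0, "ay": 0, "az": 0}, {"dx": 0, "dy": 0, "dz": 0.0005, "ax": 0, "ay": 0, "az": 0}, {"dx": 0, "dy": 0, "dz": 0.0005, "ax": 0, "ay": 0, "az": 0}, {"dx": 0, "dy": 0, "dz": 0.0005, "ax": 0, "ay": 0, "az": 0}, {"dx": 0, "dy": 0, "dz": 0.0005, "ax": 0, "ay": 0, "az": 0}], gripper=0.0, newtons=20)

```text
time_s: 15.65
position: [0.6161, -0.0644, 0.1659]
orientation: [0.427, 0.904, -0.0, -0.0]
wrist_force: [1.5, 0.2, -0.4]
grip_width: 0.0426
gripper_force: 0.0
```

Request:
servo_tool(steps=[{"dx": 0, "dy": 0.001, "dz": 0.02, "ax": 0, "ay": 0, "az": 0}, {"dx": 0, "dy": 0.001, "dz": 0.06, "ax": 0, "ay": 0, "az": 0}, {"dx": 0, "dy": 0.001, "dz": 0.1, "ax": 0, "ay": 0, "az": 0}, {"dx": 0.02, "dy": -0.02, "dz": 0.12, "ax": 0, "ay": 0, "az": 0}, {"dx": 0.04, "dy": -0.05, "dz": 0.12, "ax": 0, "ay": 0, "az": 0}, {"dx": 0.04, "dy": -0.05, "dz": 0.12, "ax": 0, "ay": 0, "az": 0}, {"dx": 0.04, "dy": -0.05, "dz": 0.12, "ax": 0, "ay": 0, "az": 0}])

```text
time_s: 16.35
position: [0.6561, -0.1148, 0.2852]
orientation: [0.428, 0.904, -0.0, -0.001]
wrist_force: [-0.4, -0.9, -0.4]
grip_width: 0.0428
gripper_force: 0.0
```

```bash
python3 - <<'E'
from h import *
f=grab("wrist");save(f,"w7.png",(230,80,470,260),3.3)
print(f["st"]["position"],f["st"]["wrist_force"])
for l in ["pin_grip","window"]:
  for r in models.search_frame(f,l)[:2]: print(l,r["score"],np.round(r["position"],4),proj(f,r["position"])[0].round())
E
```

```text
[ 0.65607299 -0.1148433   0.28523417] [-0.35773581 -0.86452318 -0.3762703 ]
pin_grip 0.54 [ 0.6169 -0.0692  0.1245] [322. 130.]
window 0.76 [ 0.6661 -0.0559  0.0633] [370. 150.]
```

View pics/w7.png

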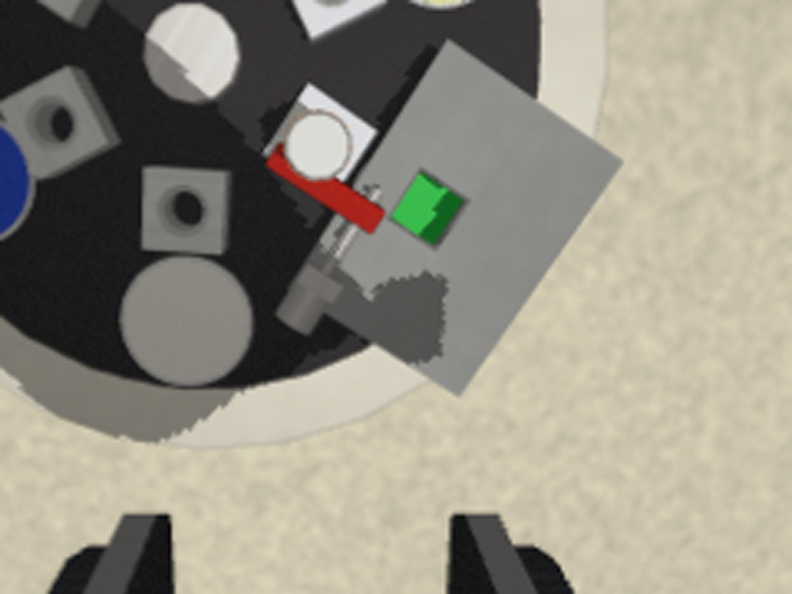

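The pin head at (318,146) stands upright against the red stop, and the window at (428,208) shows only green. The gripper is clear, so I'm handing in.

```bash
python3 -c "
from rig import job
print(job.finish_job())"
```

```text
the job is handed in; nothing more can be done
None
```

The job is handed in at about 16 s of the 64 s limit: the smallest pin stands seated in the green filter's hole and against the red stop, the window shows only green, and the arm is clear.

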